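# Slide a culture dish through the flap of the collecting box

## Task

Push the blue-taped culture dish along the bench, between the guides and in through the orange hanging flap, until it lies wholly inside the white collecting box; then draw the fingers back out so that the flap swings fully shut behind it. Slide the dish flat on the bench at a steady pace: do not pinch, lift, tip or flick it. Leave the white-taped dish, the bottle and the phone where they are.

Things in the scene. Friction and masses are not known exactly. Their poses are not given: they have to be found in the camera images.
- dish: The blue-taped culture dish to be pushed: a closed flat round disc, 90 mm in diameter, 20 mm high, about 70 g, blue side, cream top with five white spots. Lies loose and flat on the bench in front of the guides. Origin at the centre of its underside, z up; its yaw means nothing.
- box: White collecting box, fixed, 140 mm wide, 93 mm high, 190 mm deep, clear roof with an orange strip over the flap, no floor plate or step. Origin on the bench, middle of the doorway, in the plane of the shut flap. x points level INTO the box (the way to push), y left along the front, z up. Inside: free to x = 185 mm, 130 mm wide. Doorway 109 mm wide; lintel 84 mm up. Push the dish's centre to x = 80 to 95 mm (see flap).
- mouth (a point): Point on the bench midway between the outer ends of the two fixed aluminium guides (24 mm high, 5 mm thick), at x = -105 mm, y = 0 in the box's frame, axes as the box's. The guides are 176 mm apart here, narrow to 108 mm at x = -37 mm and run on parallel to the doorway. The dish starts with its centre 50 to 100 mm before this point (towards -x), up to 30 mm off the middle.
- flap (a joint): Angle in rad of the orange flap (104 mm wide, 4 mm thick, 60 g) hanging in the doorway from a level axis 80 mm above the bench at the box's x = 0; lower edge 15 mm up. 0 = shut; grows as the lower edge swings into the box (stop 1.45), never outward. Under 1 N opens it; its weight shuts it. It stays propped on the dish's top until the dish's centre is past x = 73 mm. Fingers tilted 40 to 45 degrees, tips leading, pass under the lintel.
- white_dish: A white-taped dish of the same size and shape (90 mm diameter, 20 mm high), loose, to be left alone; it lies beside the lane on the robot's side. Origin at the centre of its underside.
- bottle: Small amber bottle, 48 mm in diameter, 100 mm high, standing loose beside the lane on the side away from the robot, to be left alone. Origin at the centre of its underside, z up.
- phone: Black phone lying flat and loose, 150 x 72 x 9 mm, beside the box on the side away from the robot, to be left alone. Origin at the centre of its underside, x along its length.
Things that resemble listed ones, but are neither listed nor needed, are in the scene too. Leave any green or red look-alike of the dish alone.

How it is judged:
On the way, in this order (a step that is already met when the one before it is completed fails the run):
1. the flap is pushed open while the dish is in the doorway (value of joint flap above 0.3 rad and x of dish in the frame of box between -0.048 and 0.04 m), for 0.05 s.
2. the dish is wholly past the flap, inside the box (x of dish in the frame of box between 0.047 and 0.145 m and y of dish in the frame of box between -0.025 and 0.025 m), for 0.1 s.
At the end, for the whole second after the job is handed in: The dish lies flat and still on the bench inside the box (centre 47 to 145 mm past the flap plane, within 25 mm of the middle), the flap hangs shut (under 0.05 rad), and the white-taped dish, the bottle and the phone are within 15 mm of where they were, the bottle upright (all of step 2 and value of joint flap below 0.05 rad and angle between dish's own z axis and vertical below 0.06 rad and height (world z) of dish below 0.004 m and linear speed of dish below 0.01 m/s and distance of each of white_dish, bottle, phone from where it was at the start of the episode below 0.015 m and angle between bottle's own z axis and vertical below 0.1 rad); the robot touches nothing.
It fails at once if the dish is lifted off the bench (height (world z) of dish above 0.012 m).
It fails at once if the dish is tipped (angle between dish's own z axis and vertical above 0.3 rad).
It fails at once if the dish is flicked or thrown (faster than 0.5 m/s) (linear speed of dish above 0.5 m/s).
It fails at once if the white-taped dish or the phone is pushed away (distance of any of white_dish, phone from where it was at the start of the episode above 0.015 m).
It fails at once if the bottle is pushed or tipped (distance of bottle from where it was at the start of the episode above 0.015 m or angle between bottle's own z axis and vertical above 0.3 rad).
It also fails if it takes over 40 s, if anything falls off the work surface, if the arm or the gripper's body presses on something with over 40 N, if the wrist force passes 120 N, or if a joint passes its speed limit or range.

## Robot

A 6-joint arm with a two-finger parallel gripper is mounted at the origin on the work surface. World frame = base frame: x ahead of the robot, y to its left, z up, the work surface at z = 0. Lengths are in m, angles in rad, forces in N, time in s.
With the tool pointing down it reaches from about 0.25 to 0.775 m from the base axis. Payload 4 kg.
Tool frame: the origin (TCP) lies midway between the tips of the shut fingers; the grasp point (between the pads) lies 19 mm behind it; z points along the fingers, y is the line along which they close (so a half turn about z gives the same grasp; the last joint's range is limited). The gripper opens to 94 mm and grips with 3 to 60 N. Pads are 16 mm wide; open, the fingers measure 119 mm over their backs; the gripper's body (75 mm by 177 mm) begins 78 mm behind the grasp point.
Start: joints at [1.146, 0.087, 1.371, -0, 1.684, -0.103], TCP at [0.174, 0.522, 0.206] pointing down, gripper open.
Joint ranges: [-3.1, 3.1], [-0.76, 2.03], [0.27, 2.55], [-1.08, 4.22], [0.17, 2.65], [-2.57, 2.57]. Speed limits (rad/s): [2.79, 2.79, 3.14, 3.14, 3.14, 3.14].

## Interface

Orientations are given as [roll, pitch, yaw] about the fixed x, y, z axes, in that order (R = Rz(yaw) Ry(pitch) Rx(roll)).
In Python, from bench import get_obs, snapshot, close_job gives the robot as it stands. The module is installed in compiled form; this text tells all that it offers.
- The arm moves only by the tool drive_tool, never from a script. Its argument "commands" is a list of rows, each a list of 6 numbers: the shift along the tool's x, y, z in units of 0.04 m (1.0 is 0.04 m), then the turn, a rotation vector about the tool's x, y, z in units of 0.1 rad (1.0 is 0.1 rad). In form: [[dx, dy, dz, wx, wy, wz], ...]. A call has 1 to 20 rows; each row shifts and turns the commanded pose from where the row before left it, along the tool's axes as they then stand; what a row does not reach is not made up. A row lasts 1/8 s, in which the tool goes at most 62.5 mm and 10.7 degrees, less where a joint would pass 70% of its speed; a pose out of reach is approached as far as the arm can. A call with a number of a shift or a turn outside -1 to 1 is refused whole. A call with a gripper value outside its range is refused whole. "gripper" is the closure, from 0 (fully open) to 1 (shut), set as the call begins (left out, the last holds). The fingers move at their own pace and stop on an object; the grip force is fixed at half the most. Time passes only in rows, so rows that do not move let the fingers close. It gives the time, the measured TCP pose, the force, the opening and the grip force at its end, in the units of the state.
- get_obs(): the state, without advancing time (a new reading comes with each control period).
- snapshot(name): name is "side" or "top" or "wrist"; returns a dict with "image" (384x512x3 uint8, blue, green, red), "range_z" (384x512 float32, m along the optical axis (not along the pixel's ray), 0 where there is no reading), "fx", "fy", "cx", "cy" (pixels), "rvec" (rotation vector, rad) and "tvec" (3), from world to camera coordinates, as OpenCV has them. Camera axes: x right, y down, z forward; pixel columns grow to the right and rows downward; lengths in m; the calibration is good to about 2 mm. A picture is of the moment at which its call begins.
- close_job(): hands the job in; it is judged then, once.
The state is a dict: "time": time; "joint_positions": joint angles; "qvel": joint speeds; "joint_torque": joint torques, N m; "tool_pos": TCP position; "ee_rot": TCP orientation; "wrist_force": force on the tool from outside, world axes, zero at the start; "wrist_torque": the same for the moment, N m; "width": finger opening in m; "finger_force": force on a finger pad.
Only numpy, scipy, OpenCV 4.12 (cv2) and the standard library are available. Lean on these libraries where they do the work, as an engineer would, in place of code of your own. Each camera call takes 0.05 s, during which the arm holds its last target. There are 200 camera calls.

## Working session

There is one attempt and no reset: what is moved stays moved. The work goes in short steps, Python scripts to look and compute and a tool call to move; the robot and the scene stay as the last step left them, time stands still between calls to the robot, and variables do not carry over. Pictures are saved under pics/ and viewed, at most 10 in all, crops included, and the job is handed in when it is done.

Besides the shell and the picture viewer there is one more tool, called after "Emit:" by a JSON object that holds its "api" and its "payload", one argument or row to a line. drive_tool: Moves the arm, as the interface text tells. Its arguments: {"type":"object","properties":{"commands":{"type":"array"},"gripper":{"type":"number"}},"required":["commands"]}

```bash
mkdir -p pics; cat > h.py <<'E'
import numpy as np, cv2, pickle
from bench import get_obs, snapshot, close_job
def ray(s,u,v,z=0.0):
    R,_=cv2.Rodrigues(np.array(s["rvec"],float)); t=np.array(s["tvec"],float).ravel()
    d=R.T@np.array([(u-s["cx"])/s["fx"],(v-s["cy"])/s["fy"],1.]); c=-R.T@t
    return c+d*(z-c[2])/d[2]
def cloud(s):
    R,_=cv2.Rodrigues(np.array(s["rvec"],float)); t=np.array(s["tvec"],float).ravel()
    v,u=np.mgrid[:384,:512]; Z=s["range_z"]
    P=np.stack([(u-s["cx"])/s["fx"]*Z,(v-s["cy"])/s["fy"]*Z,Z],-1)
    return (P-t)@R
E
python3 - <<'E'
from h import *
a=snapshot("top");b=snapshot("side")
pickle.dump((a,b),open("s0.pkl","wb"))
cv2.imwrite("pics/a.png",cv2.resize(a["image"],(768,576)));cv2.imwrite("pics/b.png",cv2.resize(b["image"],(768,576)))
o=get_obs();print(o["time"],o["tool_pos"],o["ee_rot"],o["width"])
E
```

```text
0.1 [0.17376221 0.52131623 0.20444096] [-3.13963877e+00 -2.00576082e-04  2.81977241e+00] 0.09373760810185572
```

View pics/a.png

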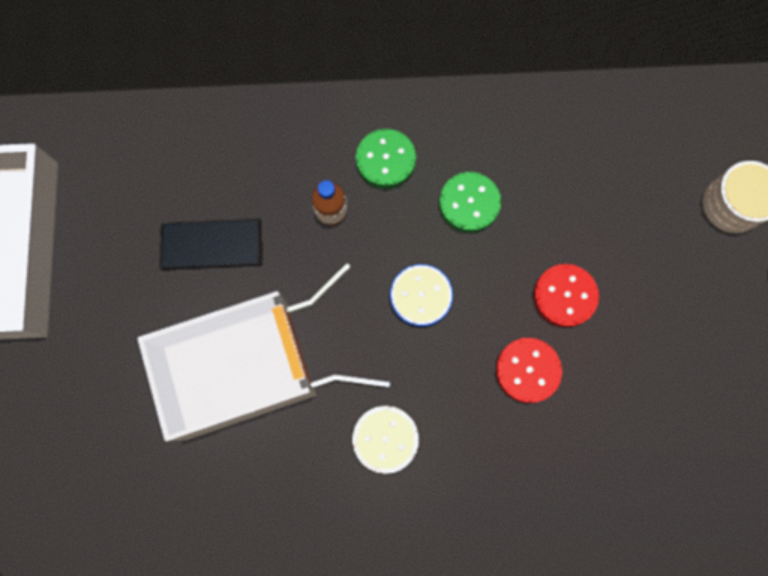

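View pics/b.png

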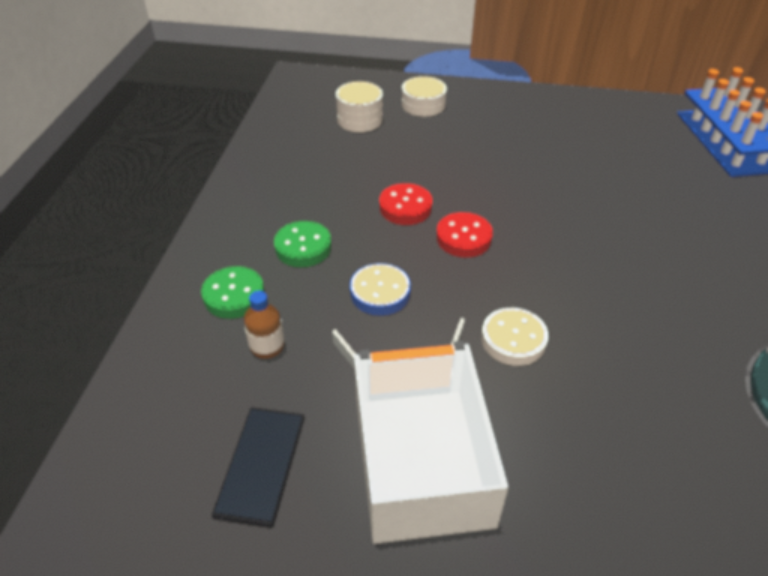

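The top view shows the blue-taped dish at about (421,295), the guides' outer ends at (348,266) and (388,384), the orange strip at about (288,342) and the white dish at (385,440). The side view agrees. Red look-alikes sit behind the dish at (567,295) and (529,370).

```bash
python3 - <<'E'
from h import *
a,b=pickle.load(open("s0.pkl","rb"))
for n,s in (("top",a),("side",b)):
    hsv=cv2.cvtColor(s["image"],cv2.COLOR_BGR2HSV)
    R,_=cv2.Rodrigues(np.array(s["rvec"],float)); print(n,"cam",(-R.T@np.array(s["tvec"]).ravel()).round(3))
    for nm,lo,hi,z in (("cream",(20,40,120),(35,255,255),.02),("orange",(8,150,150),(22,255,255),.093),("red",(0,150,100),(6,255,255),.02),("green",(50,120,60),(75,255,255),.02),("bluecap",(105,150,80),(125,255,255),.1)):
        m=cv2.inRange(hsv,lo,hi)
        for c in cv2.findContours(m,0,2)[0]:
            if cv2.contourArea(c)<40: continue
            (u,v),wh,ang=cv2.minAreaRect(c)
            box=cv2.boxPoints(((u,v),wh,ang))
            p=ray(s,u,v,z); ends=[ray(s,*q,z)[:2].round(3).tolist() for q in box]
            print(nm,round(u),round(v),p[:2].round(4),ends if nm=="orange" else [round(x) for x in wh])
P=cloud(a)
for nm,u,v in (("gA_out",348,266),("gA_bend",311,302),("gA_in",290,310),("gB_out",388,384),("gB_bend",335,377),("gB_in",313,384)):
    print(nm,ray(a,u/1.5,v/1.5,.024)[:2].round(4))
for nm,u,v in (("boxBL",140,339),("boxFL",278,293),("boxFR",312,393),("boxBR",167,440)):
    print(nm,ray(a,u/1.5,v/1.5,.093)[:2].round(4))
print(P[int(295/1.5),int(421/1.5)],P[int(342/1.5),int(288/1.5)],P[int(440/1.5),int(385/1.5)])
E
```

```text
top cam [ 0.432 -0.038  0.977]
cream 256 292 [ 0.4192 -0.0393] [37, 35]
cream 280 196 [ 0.62   -0.1006] [34, 35]
cream 497 126 [ 0.7558 -0.5923] [35, 28]
orange 191 228 [0.5495 0.083 ] [[0.594, 0.102], [0.597, 0.091], [0.506, 0.065], [0.503, 0.075]]
red 352 246 [ 0.5046 -0.2461] [43, 43]
red 377 196 [ 0.6094 -0.3087] [41, 42]
green 313 134 [ 0.7572 -0.1804] [40, 39]
green 256 105 [ 0.8321 -0.0585] [38, 39]
bluecap 217 126 [0.7573 0.0262] [11, 10]
side cam [0.502 0.591 0.718]
cream 343 220 [ 0.4186 -0.0405] [27, 36]
cream 253 189 [ 0.619  -0.1017] [24, 34]
cream 240 62 [ 0.7531 -0.65  ] [15, 27]
cream 282 58 [ 0.6238 -0.6945] [14, 25]
orange 275 235 [0.5484 0.0802] [[0.595, 0.087], [0.503, 0.061], [0.501, 0.073], [0.592, 0.099]]
orange 171 213 [0.7488 0.0594] [[0.761, 0.051], [0.742, 0.048], [0.737, 0.068], [0.755, 0.071]]
red 309 156 [ 0.5046 -0.2349] [28, 36]
red 270 136 [ 0.6082 -0.2981] [27, 34]
green 153 193 [ 0.8333 -0.0546] [33, 39]
green 201 162 [ 0.7552 -0.171 ] [28, 36]
bluecap 172 200 [0.7534 0.0317] [10, 10]
bluecap 483 89 [ 0.0844 -0.475 ] [74, 40]
gA_out [0.6654 0.0026]
gA_bend [0.6148 0.0574]
gA_in [0.6045 0.0877]
gB_out [ 0.4934 -0.0473]
gB_bend [0.5065 0.0263]
gB_in [0.4982 0.0574]
boxBL [0.5623 0.2766]
boxFL [0.6158 0.0943]
boxFR [0.4819 0.0521]
boxBR [0.431  0.2382]
[ 0.61952446 -0.09935663  0.02286328] [0.54927275 0.08174837 0.09479581] [ 0.41821477 -0.03823395  0.01856874]
```

Emit:
{"api": "drive_tool", "payload": {
  "commands": [
    [0, 0, 0, 0, 0, 0.963],
    [0, 0, 0, 0, 0, 0.963],
    [0, 0, 0, 0, 0, 0.963],
    [0, 0, 0, 0, 0, 0.963],
    [0, 0, 0, 0, 0, 0.963],
    [0, 0, 0, 0, 0, 0.963],
    [0, 0, 0, 0, 0, 0.963],
    [0, 0, 0, 0, 0, 0.963],
    [0, 0, 0, 0, 0, 0.963],
    [0, 0, 0, 0, 0, 0.963],
    [-0.9, 0.28, 0, 0, 0, 0],
    [-0.9, 0.28, 0, 0, 0, 0],
    [-0.9, 0.28, 0, 0, 0, 0],
    [-0.9, 0.28, 0, 0, 0, 0],
    [-0.9, 0.28, 0, 0, 0, 0],
    [-0.9, 0.28, 0, 0, 0, 0],
    [-0.9, 0.28, 0, 0, 0, 0],
    [-0.9, 0.28, 0, 0, 0, 0]
  ],
  "gripper": 0.47
}}

```text
time: 2.35
tool_pos: [0.3414, 0.2695, 0.205]
ee_rot: [-3.141, 0.0, 1.857]
wrist_force: [0.5, -0.5, 0.3]
width: 0.0499
finger_force: 0.0
```

Emit:
{"api": "drive_tool", "payload": {
  "commands": [
    [-0.925, 0.29, 0, 0, 0, 0],
    [-0.925, 0.29, 0, 0, 0, 0],
    [-0.925, 0.29, 0, 0, 0, 0],
    [-0.925, 0.29, 0, 0, 0, 0],
    [-0.925, 0.29, 0, 0, 0, 0],
    [-0.925, 0.29, 0, 0, 0, 0],
    [-0.925, 0.29, 0, 0, 0, 0],
    [-0.925, 0.29, 0, 0, 0, 0],
    [-0.925, 0.29, 0, 0, 0, 0],
    [-0.925, 0.29, 0, 0, 0, 0],
    [-0.925, 0.29, 0, 0, 0, 0],
    [-0.925, 0.29, 0, 0, 0, 0],
    [-0.925, 0.29, 0, 0, 0, 0],
    [-0.925, 0.29, 0, 0, 0, 0]
  ]
}}

```text
time: 4.1
tool_pos: [0.6435, -0.1814, 0.2046]
ee_rot: [-3.141, -0.001, 1.857]
wrist_force: [0.2, -0.1, 0.2]
width: 0.0501
finger_force: 0.0
```

Emit:
{"api": "drive_tool", "payload": {
  "commands": [
    [0, 0, 0, 0, 0.982, 0],
    [0, 0, 0, 0, 0.982, 0],
    [0, 0, 0, 0, 0.982, 0],
    [0, 0, 0, 0, 0.982, 0],
    [0, 0, 0, 0, 0.982, 0],
    [0, 0, 0, 0, 0.982, 0],
    [0, 0, 0, 0, 0.982, 0],
    [0, 0, 0, 0, 0.982, 0]
  ]
}}

```text
time: 5.1
tool_pos: [0.6431, -0.1806, 0.2048]
ee_rot: [-3.141, -0.789, 1.856]
wrist_force: [0.3, 0.2, -0.4]
width: 0.0497
finger_force: 0.0
```

```bash
cat >> h.py <<'E'
O=np.array([.55,.0775]); bx=np.array([-.282,.959]); by=np.array([-.959,-.282])
def inbox(p): d=np.array(p)[:2]-O; return np.array([d@bx,d@by])
def st():
    from scipy.spatial.transform import Rotation as Ro
    o=get_obs(); M=Ro.from_euler("xyz",o["ee_rot"]).as_matrix()
    print(round(o["time"],2),"box xy",inbox(o["tool_pos"]).round(4),"z",round(o["tool_pos"][2],4),"ztool",M[:,2].round(3),"ytool",M[:,1].round(3),"j",np.round(o["joint_positions"],2),"F",np.round(o["wrist_force"],1))
def dish(n="top"):
    s=snapshot(n); m=cv2.inRange(cv2.cvtColor(s["image"],cv2.COLOR_BGR2HSV),(20,40,120),(35,255,255))
    for c in cv2.findContours(m,0,2)[0]:
        if cv2.contourArea(c)>40:
            (u,v),wh,_=cv2.minAreaRect(c); p=ray(s,u,v,.02); print(n,"cream",round(u),round(v),p[:2].round(4),inbox(p).round(4),np.round(wh))
    return s
E
python3 -c "
from h import *
st()"
```

```text
5.1 box xy [-0.2738 -0.0165] z 0.2048 ztool [-0.201  0.681 -0.704] ytool [ 0.959  0.282 -0.001] j [-0.6   0.78  0.63  0.64  2.29 -0.6 ] F [ 0.3  0.2 -0.4]
```

Emit:
{"api": "drive_tool", "payload": {
  "commands": [
    [-0.42, 0, 0.42, 0, 0, 0],
    [-0.42, 0, 0.42, 0, 0, 0],
    [-0.42, 0, 0.42, 0, 0, 0],
    [-0.42, 0, 0.42, 0, 0, 0],
    [-0.42, 0, 0.42, 0, 0, 0],
    [-0.42, 0, 0.42, 0, 0, 0],
    [-0.42, 0, 0.42, 0, 0, 0],
    [-0.42, 0, 0.42, 0, 0, 0],
    [0, 0, 0, 0, 0, 0]
  ]
}}

```text
time: 6.22
tool_pos: [0.6418, -0.1795, 0.0122]
ee_rot: [-3.136, -0.79, 1.853]
wrist_force: [-1.2, -0.2, 0.6]
width: 0.0497
finger_force: 0.0
```

```bash
python3 -c "
from h import *
s=dish('side');st();cv2.imwrite('pics/c.png',cv2.resize(s['image'][60:300,80:400],(800,600)))"
```

```text
side cream 344 220 [ 0.4175 -0.0406] [-0.0759  0.1603] [27. 37.]
side cream 253 189 [ 0.619  -0.1017] [-0.1913 -0.0156] [24. 34.]
side cream 282 58 [ 0.6244 -0.6937] [-0.7606  0.1461] [25. 13.]
6.28 box xy [-0.273  -0.0162] z 0.0141 ztool [-0.201  0.68  -0.705] ytool [ 0.959  0.282 -0.002] j [-0.6   0.88  0.84  0.52  2.02 -0.8 ] F [-0.1  0.2  0.3]
```

View pics/c.png

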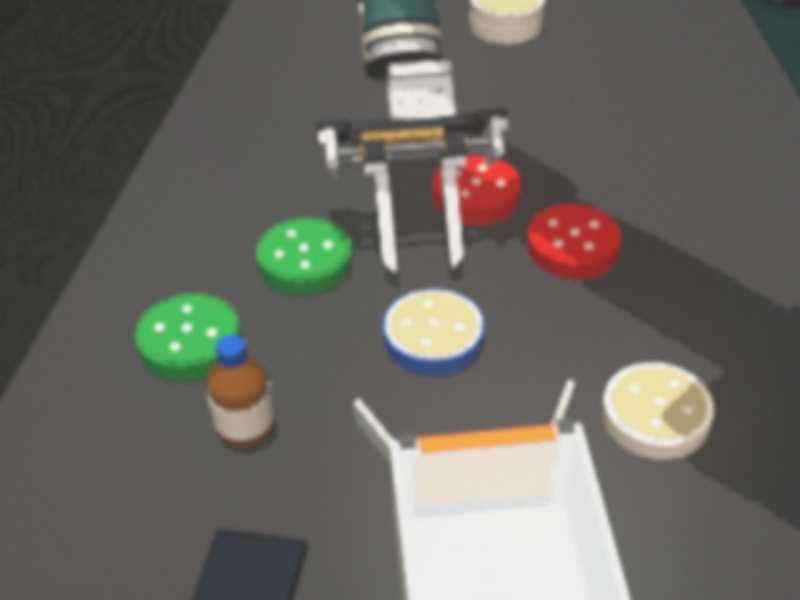

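The fingers at about (390,265) and (457,262) in the crop straddle the dish's rear. Dish at (433,325), with a clear lane.

Emit:
{"api": "drive_tool", "payload": {
  "commands": [
    [-0.09, 0, 0.09, 0, 0, 0],
    [0.177, 0, 0.177, 0, 0, 0],
    [0.177, 0, 0.177, 0, 0, 0],
    [0.177, 0, 0.177, 0, 0, 0],
    [0.12, 0, 0.12, 0, 0, 0],
    [0.12, 0, 0.12, 0, 0, 0],
    [0.12, -0.03, 0.12, 0, 0, 0],
    [0.15, -0.045, 0.15, 0, 0, 0],
    [0.15, -0.045, 0.15, 0, 0, 0],
    [0.15, -0.05, 0.15, 0, 0, 0],
    [0.15, -0.05, 0.15, 0, 0, 0],
    [0.15, -0.05, 0.15, 0, 0, 0],
    [0.1, -0.03, 0.1, 0, 0, 0]
  ]
}}

```text
time: 7.9
tool_pos: [0.6035, -0.0886, 0.0104]
ee_rot: [-3.141, -0.786, 1.857]
wrist_force: [0.4, -0.7, 0.5]
width: 0.05
finger_force: 0.3
```

```bash
python3 -c "
from h import *
s=dish('side');st()"
```

```text
side cream 343 220 [ 0.4186 -0.0405] [-0.0761  0.1593] [27. 36.]
side cream 262 208 [ 0.5916 -0.0479] [-0.132  -0.0045] [26. 35.]
side cream 229 62 [ 0.7847 -0.6414] [-0.7556 -0.0223] [10.  6.]
7.95 box xy [-0.1738 -0.0043] z 0.0105 ztool [-0.2    0.679 -0.706] ytool [ 0.959  0.283 -0.   ] j [-0.53  0.71  1.14  0.53  1.88 -0.81] F [0.  0.2 0.5]
```

Emit:
{"api": "drive_tool", "payload": {
  "commands": [
    [0.1, -0.03, 0.1, 0, 0, 0],
    [0.15, -0.04, 0.15, 0, 0, 0],
    [0.15, -0.04, 0.15, 0, 0, 0],
    [0.15, 0, 0.15, 0, 0, 0],
    [0.15, 0, 0.15, 0, 0, 0],
    [0.15, 0, 0.15, 0, 0, 0],
    [0.15, 0, 0.15, 0, 0, 0],
    [0.15, 0, 0.15, 0, 0, 0],
    [0.15, 0, 0.15, 0, 0, 0],
    [0.15, 0, 0.15, 0, 0, 0],
    [0.1, 0, 0.1, 0, 0, 0]
  ]
}}

```text
time: 9.32
tool_pos: [0.5746, -0.0058, 0.0103]
ee_rot: [-3.142, -0.786, 1.857]
wrist_force: [-0.3, -0.8, 0.2]
width: 0.0498
finger_force: 0.2
```

```bash
python3 -c "
from h import *
s=dish('side');st();cv2.imwrite('pics/d.png',cv2.resize(s['image'][120:300,160:400],(800,600)))"
```

```text
side cream 268 229 [0.5693 0.0074] [-0.0727  0.0012] [ 8. 33.]
side cream 343 220 [ 0.4177 -0.0421] [-0.0774  0.1606] [37. 28.]
9.38 box xy [-0.0862 -0.0001] z 0.0104 ztool [-0.2    0.679 -0.706] ytool [ 0.959  0.283 -0.   ] j [-0.44  0.6   1.33  0.57  1.77 -0.77] F [1.4 0.4 0.4]
```

View pics/d.png

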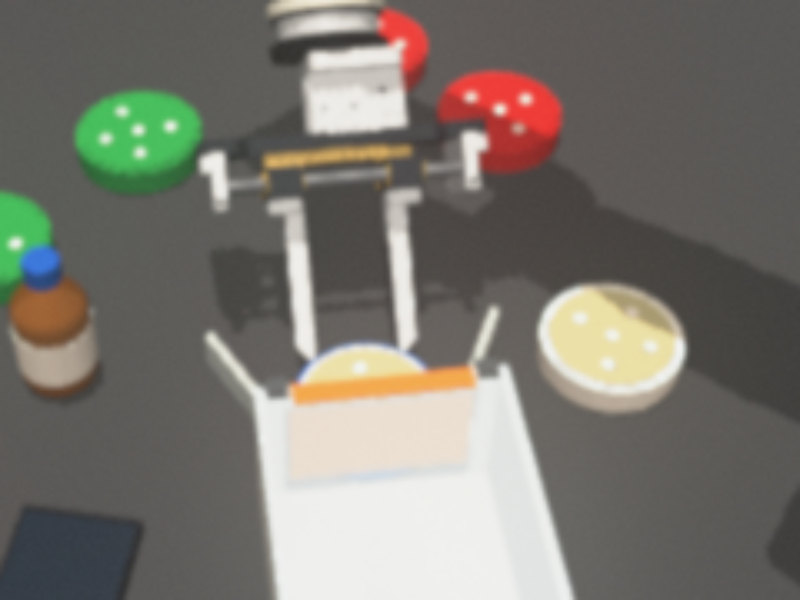

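Dish at (365,370), centred between the guides and just at the flap. I'll carry on.

Emit:
{"api": "drive_tool", "payload": {
  "commands": [
    [0.1, 0, 0.1, 0, 0, 0],
    [0.14, 0, 0.14, 0, 0, 0],
    [0.14, 0, 0.14, 0, 0, 0],
    [0.14, 0, 0.14, 0, 0, 0],
    [0.14, 0, 0.14, 0, 0, 0],
    [0.14, 0, 0.14, 0, 0, 0],
    [0.14, 0, 0.14, 0, 0, 0],
    [0.14, 0, 0.14, 0, 0, 0],
    [0.14, 0, 0.14, 0, 0, 0],
    [0.14, 0, 0.14, 0, 0, 0],
    [0.14, 0, 0.14, 0, 0, 0],
    [0.1, 0, 0.1, 0, 0, 0]
  ]
}}

```text
time: 10.88
tool_pos: [0.5491, 0.081, 0.0104]
ee_rot: [-3.142, -0.786, 1.857]
wrist_force: [-0.2, -1.2, 0.2]
width: 0.0498
finger_force: 0.3
```

```bash
python3 -c "
from h import *
s=dish('side');st();cv2.imwrite('pics/e.png',cv2.resize(s['image'][120:300,160:400],(800,600)))"
```

```text
side cream 344 220 [ 0.4171 -0.0418] [-0.077  0.161] [39. 28.]
10.93 box xy [0.0043 0.    ] z 0.0104 ztool [-0.2    0.679 -0.706] ytool [ 0.959  0.283 -0.   ] j [-0.34  0.5   1.47  0.62  1.67 -0.72] F [-0.3 -0.4  0. ]
```

View pics/e.png

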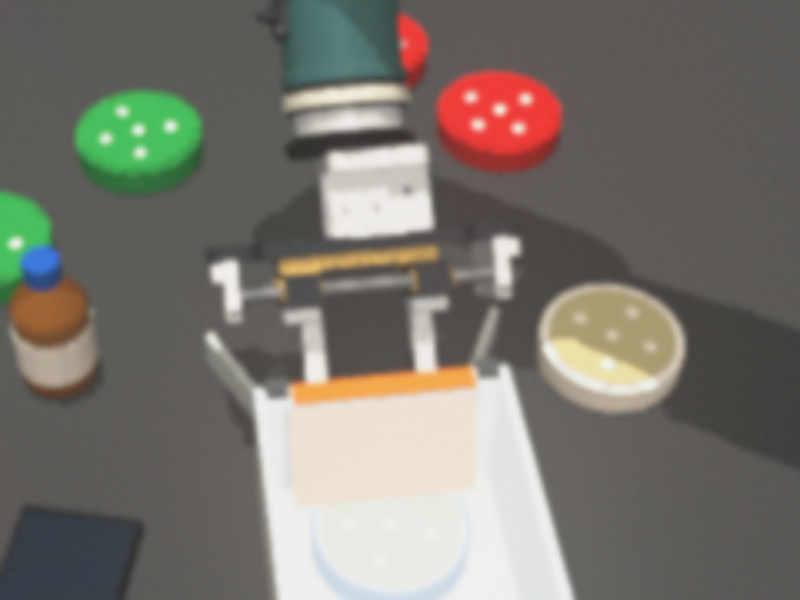

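The flap is open and propped, and the dish is inside at (390,540), seen through the roof. About 40 mm more to go.

Emit:
{"api": "drive_tool", "payload": {
  "commands": [
    [0.1, 0, 0.1, 0, 0, 0],
    [0.12, 0, 0.12, 0, 0, 0],
    [0.12, 0, 0.12, 0, 0, 0],
    [0.12, 0, 0.12, 0, 0, 0],
    [0.1, 0, 0.1, 0, 0, 0],
    [0.08, 0, 0.08, 0, 0, 0],
    [0.04, 0, 0.04, 0, 0, 0],
    [0, 0, 0, 0, 0, 0]
  ]
}}

```text
time: 11.92
tool_pos: [0.5383, 0.1176, 0.0104]
ee_rot: [-3.142, -0.786, 1.857]
wrist_force: [0.6, 0.5, -0.1]
width: 0.0498
finger_force: 0.2
```

```bash
python3 -c "
from h import *
s=dish('side');st()
im=s['image'];hs=cv2.cvtColor(im,cv2.COLOR_BGR2HSV)
cv2.imwrite('pics/f.png',cv2.resize(im[160:340,200:440],(800,600)))"
```

```text
side cream 343 220 [ 0.4182 -0.0421] [-0.0775  0.1602] [40. 28.]
side cream 239 60 [ 0.7583 -0.6612] [-0.7672  0.0086] [13. 27.]
side cream 281 54 [ 0.6327 -0.7197] [-0.7878  0.1455] [ 7. 23.]
11.97 box xy [ 0.0416 -0.0001] z 0.0104 ztool [-0.2    0.679 -0.707] ytool [ 0.959  0.282 -0.   ] j [-0.29  0.47  1.52  0.64  1.63 -0.69] F [-0.3 -0.7 -0.7]
```

View pics/f.png

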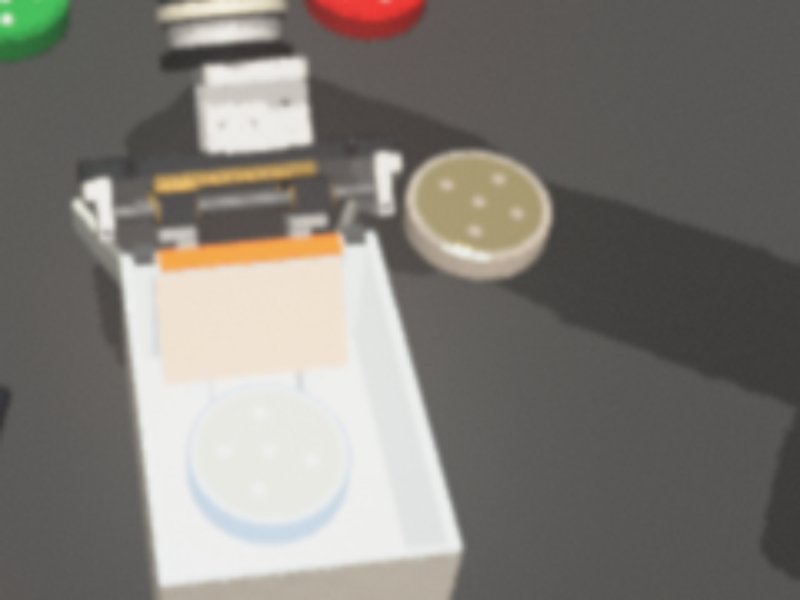

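The dish lies at crop (269,452), well past the flap edge (about row 380). Now drawing back level.

Emit:
{"api": "drive_tool", "payload": {
  "commands": [
    [-0.05, 0, -0.05, 0, 0, 0],
    [-0.1, 0, -0.1, 0, 0, 0],
    [-0.12, 0, -0.12, 0, 0, 0],
    [-0.12, 0, -0.12, 0, 0, 0],
    [-0.12, 0, -0.12, 0, 0, 0],
    [-0.12, 0, -0.12, 0, 0, 0],
    [-0.12, 0, -0.12, 0, 0, 0],
    [-0.15, 0, -0.15, 0, 0, 0],
    [-0.2, 0, -0.2, 0, 0, 0],
    [-0.2, 0, -0.2, 0, 0, 0],
    [-0.2, 0, -0.2, 0, 0, 0],
    [-0.2, 0, -0.2, 0, 0, 0],
    [-0.2, 0, -0.2, 0, 0, 0],
    [-0.2, 0, -0.2, 0, 0, 0],
    [-0.2, 0, -0.2, 0, 0, 0],
    [-0.1, 0, -0.1, 0, 0, 0],
    [0, 0, 0, 0, 0, 0],
    [0, 0, 0, 0, 0, 0]
  ]
}}

```text
time: 14.22
tool_pos: [0.5766, -0.0126, 0.0104]
ee_rot: [-3.141, -0.786, 1.857]
wrist_force: [0.2, 0.5, 0.6]
width: 0.0498
finger_force: 0.0
```

```bash
python3 -c "
from h import *
s=dish('side');st()
cv2.imwrite('pics/g.png',cv2.resize(s['image'][130:340,140:420],(800,600)))
u,v=280.7,295.6
print('pre-retreat dish',inbox(ray(s,u,v,.02)))
im=s['image'];hs=cv2.cvtColor(im,cv2.COLOR_BGR2HSV)
m=cv2.inRange(hs,(95,15,100),(120,120,255)); m[:,:225]=0;m[:255]=0;m[345:]=0;m[:,340:]=0
ys,xs=np.nonzero(m);print(len(xs),np.percentile(xs,[2,98]),np.percentile(ys,[2,98]))"
```

```text
side cream 343 220 [ 0.418  -0.0417] [-0.0771  0.1602] [37. 28.]
14.28 box xy [-0.0938 -0.0001] z 0.0104 ztool [-0.2    0.679 -0.707] ytool [ 0.959  0.282 -0.   ] j [-0.45  0.6   1.31  0.56  1.78 -0.78] F [0.3 0.4 0.8]
pre-retreat dish [0.08472306 0.00115671]
273 [257.44 302.  ] [304. 322.]
```

View pics/g.png

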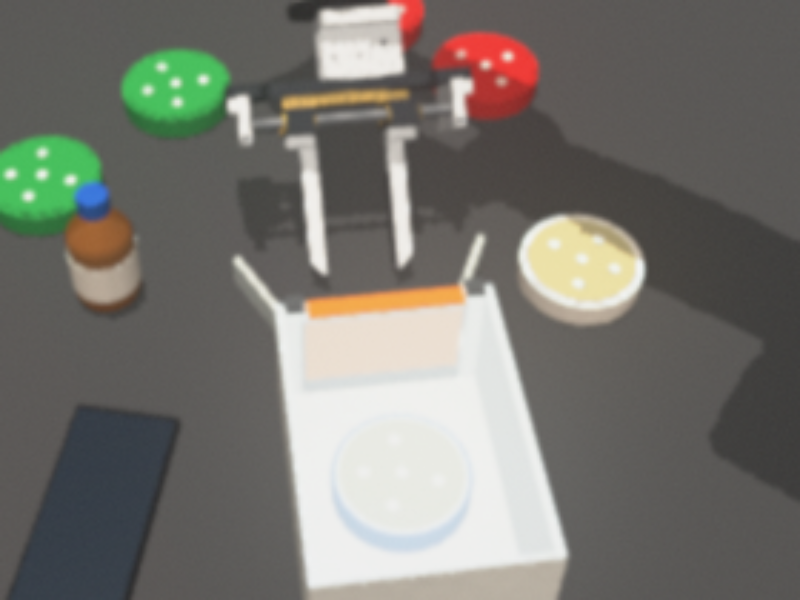

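The flap hangs shut as at the start, with its lower edge at about row 380. The dish lies flat behind it at (401,472), x = 85 mm in the box frame. The fingers are clear and the other objects haven't moved.

```bash
python3 -c "
from h import *
print(close_job())"
```

```text
the job is handed in; nothing more can be done
None
```

The blue-taped dish is inside the white box, about 85 mm past the flap and on the centre line. The flap hangs shut, the fingers are clear, and the white dish, bottle and phone look unmoved in the last picture. I handed the job in at about 14 s, and no verdict was returned.

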